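Set out the hexagonal spice tins on the cooking tray

ROBOT

A 6-joint arm with a two-finger parallel gripper is mounted at the origin on the work surface. World frame = base frame: x ahead of the robot, y to its left, z up, the work surface at z = 0. Lengths are in m, angles in degrees, forces in N, time in s.
With the tool pointing down it reaches from about 0.375 to 0.9 m from the base axis. Payload 3.1 kg.
Tool frame: the origin (TCP) lies on the centre line of the jaws, within the pads' length; the fingertips stand 8 mm ahead of it and the grasp point (between the pads) lies 11 mm behind it; z points along the fingers, y is the line along which they close (so a half turn about z gives the same grasp; the last joint's range is limited). The gripper opens to 87 mm and grips with 3 to 60 N. Pads are 19 mm wide; open, the fingers measure 117 mm over their backs; the gripper's body (75 mm by 190 mm) begins 51 mm behind the grasp point.
Start: joints at [-87.519, 30.224, 82.088, -0, 67.689, -10.227], TCP at [0.138, -0.61, 0.231] pointing down, gripper open.
Joint ranges: [-176.69, 176.69], [-43.24, 126.21], [12.49, 139.97], [-82, 262], [0, 151.66], [-163.58, 163.58]. Speed limits (degrees/s): [159.86, 159.86, 180, 180, 180, 180].

INTERFACE

Orientations are given as a 3x3 rotation matrix whose columns are the frame's x, y, z axes.
In Python, from rig import * gives the robot as it stands.
- The arm moves only by the tool step_arm, never from a script. Its argument "targets" is a list of rows, each a list of 5 numbers: the opening, from -1 (shut) to 1 (fully open), then the shift along the world's x, y, z normalised to -1 to 1, where 1 is 0.25 m, then the turn about the world's z normalised to -1 to 1, where 1 is 180 degrees. In form: [[fingers, x, y, z, turn], ...]. A call has 1 to 20 rows; each row is the pose to reach, as a shift and turn from the pose commanded when the call began, turning the shorter way round; what a row does not reach only later rows make up. A row lasts 1/10 s, in which the tool goes at most 50 mm and 8.59 degrees, less where a joint would pass 70% of its speed; a pose out of reach is approached as far as the arm can. A call with a number of a shift or a turn outside -1 to 1 is refused whole. A call with a gripper value outside its range is refused whole. The fingers move at their own pace and stop on an object; the grip force is fixed at half the most. Time passes only in rows, so rows that repeat a pose let the fingers close. It gives the time, the measured TCP pose, the force, the opening and the grip force at its end, in the units of the state.
- read_state(): the state, without advancing time (a new reading comes with each control period).
- capture(name): name is "scene" or "top"; returns a dict with "color" (384x512x3 uint8, red, green, blue), "mtx" (3x3 intrinsics, pixels), "k1" (the pictures are not rectified: a ray, as slopes to the right and down, at radius r is drawn at 1 + k1 r^2 times it, then the intrinsics apply), "pose" (4x4, takes a point from camera to world coordinates). Camera axes: x right, y down, z forward; pixel columns grow to the right and rows downward; lengths in m; the calibration is good to about 2 mm. A picture is of the moment at which its call begins. There is no depth.
- hand_in(): hands the job in; it is judged then, once.
The state is a dict: "time_s": time; "joint_positions": joint angles; "qvel": joint speeds; "tau": joint torques, N m; "position": TCP position; "tcp_rot": TCP orientation; "force": force on the tool from outside, world axes, zero at the start; "moment": the same for the moment, N m; "opening": opening from 0.0 (shut) to 1.0 (fully open); "grasp_force": force on a finger pad.
Only numpy, scipy, OpenCV 4.12 (cv2) and the standard library are available. Lean on these libraries where they do the work, as an engineer would, in place of code of your own. Each camera call takes 0.05 s, during which the arm holds its last target. There are 200 camera calls.

TASK

Gather the three hexagonal spice tins into the wide compartment of the wooden tray: standing upright in one straight row along the middle of it, flat sides touching, in order of height with the lowest nearest the tray's loop handle and the tallest at the other end. Lay the wooden scoop lengthwise, flat on the floor of the narrow compartment, about halfway along. The round tin and the square tin do not belong: leave them where they stand.

Things in the scene. Friction and masses are not known exactly. Their poses are not given: they have to be found in the camera images.
- hex_tall: the tallest of three lidded steel hexagonal spice tins: upright hexagonal prism 50 mm high, 48 mm across flats (55 across corners, each side 28 wide), about 0.1 kg. Origin: centre of its underside; z up. x points square out of one flat side, so flat sides face 0, 60, 120, 180, 240, 300 degrees from x about z. Turned at random.
- hex_mid: the middle-height of three lidded steel hexagonal spice tins: upright hexagonal prism 38 mm high, 48 mm across flats (55 across corners, each side 28 wide), about 0.1 kg. Origin: centre of its underside; z up. x points square out of one flat side, so flat sides face 0, 60, 120, 180, 240, 300 degrees from x about z. Turned at random.
- hex_low: the lowest of three lidded steel hexagonal spice tins: upright hexagonal prism 26 mm high, 48 mm across flats (55 across corners, each side 28 wide), about 0.1 kg. Origin: centre of its underside; z up. x points square out of one flat side, so flat sides face 0, 60, 120, 180, 240, 300 degrees from x about z. Turned at random.
- scoop: small pale wooden scoop lying flat, 123 mm long, 0.04 kg. Origin: middle of its length, on its underside; z up, x along it towards the bowl. Straight handle 14 mm wide, 18 mm high from the underside, from x = -61 to +27 mm; then an open round bowl 38 mm across, 22 mm high, centred at x = +42 mm. Balances near x = +4 mm.
- tray: fixed shallow wooden tray, 202 (x) by 197 mm (y), left or right, turned any way; floor 6 mm thick, rim 6 mm thick and 16 mm above the counter. A loop handle 90 mm wide sticks out 53 mm at its +x end only. A 5 mm divider along x, as high as the rim, parts the wide compartment (inside 190 by 116 mm, -y side) from the narrow one (190 by 64, +y side). Origin: centre of its underside; z up.
- wide_bay (a point): centre of the floor of the tray's wide compartment, on the floor's upper face; axes as the tray's (x towards the end with the loop handle). In the tray's frame it lies at x 0, y -34.5 mm, z 6 mm.
- narrow_bay (a point): centre of the floor of the tray's narrow compartment, on the floor's upper face; axes as the tray's. In the tray's frame it lies at x 0, y +60.5 mm, z 6 mm.
- tin_round: a look-alike that stays where it is: a round steel tin of the same finish, 50 mm in diameter, 38 mm high. Origin: centre of its underside.
- tin_square: a look-alike that stays where it is: a square steel tin of the same finish, 46 by 46 mm, 38 mm high. Origin: centre of its underside; x and y square to its sides.
There are look-alikes about, which are no part of the job. Of the things shaped like the scoop, the wooden one is meant.

How it is judged:
By the outcome, as a careful person would: the job done as asked, in the order asked, and still so for the second after the job is handed in, with the robot touching nothing.
It also fails if it takes over 96 s, if anything falls off the work surface, if the arm or the gripper's body presses on something with over 40 N, if the wrist force passes 120 N, or if a joint passes its speed limit or range.

## Working session

There is one attempt and no reset: what is moved stays moved. The work goes in short steps, Python scripts to look and compute and a tool call to move; the robot and the scene stay as the last step left them, time stands still between calls to the robot, and variables do not carry over. Pictures are saved under pics/ and viewed, at most 14 in all, crops included, and the job is handed in when it is done.

Besides the shell and the picture viewer there is one more tool, called after "Call:" by a JSON object that holds its "op" and its "data". step_arm: Moves the arm, as the interface text tells. Scaled input: -1 to 1 covers 0.25 m each way for a shift and 180 degrees each way for a turn. Its arguments: {"type":"object","properties":{"targets":{"type":"array","items":{"type":"array","items":{"type":"number"}}}},"required":["targets"]}

```bash
mkdir -p pics; cat > h.py <<'E'
from rig import *
import numpy as np, cv2
def px2pt(c,uv,z):
    uv=np.array(uv,float).reshape(-1,1,2)
    n=cv2.undistortPoints(uv,c["mtx"],np.array([c["k1"],0,0,0],float)).reshape(-1,2)
    # undistort check: forward model 1+k1 r^2 is same as opencv's
    P=np.array(c["pose"]); d=np.c_[n,np.ones(len(n))]@P[:3,:3].T; o=P[:3,3]
    z=np.broadcast_to(z,(len(n),))
    return o+d*((z-o[2])/d[:,2])[:,None]
def pt2px(c,X):
    P=np.linalg.inv(np.array(c["pose"])); X=np.array(X,float).reshape(-1,3)
    r=cv2.Rodrigues(P[:3,:3])[0]
    return cv2.projectPoints(X,r,P[:3,3],np.array(c["mtx"],float),np.array([c["k1"],0,0,0],float))[0].reshape(-1,2)
def save(im,name): cv2.imwrite("pics/"+name,cv2.cvtColor(im,cv2.COLOR_RGB2BGR))
E
python3 - <<'E'
from h import *
import pickle
d={n:capture(n) for n in("scene","top")}
pickle.dump(d,open("d0.pkl","wb"))
for n in d:
    save(cv2.resize(d[n]["color"],(800,600),interpolation=cv2.INTER_CUBIC),n+"0.png"); print(n,d[n]["pose"],d[n]["mtx"],d[n]["k1"])
s=read_state();print(s["position"],s["tcp_rot"],s["time_s"])
E
```

```text
scene [[-0.04733926  0.51272208 -0.85724854  1.75546988]
 [ 0.9987317   0.039027   -0.03181016  0.02588393]
 [ 0.01714607 -0.85766716 -0.5139193   0.73029436]
 [ 0.          0.          0.          1.        ]] [[428.91424006   0.         254.70628139]
 [  0.         428.91424006 194.91288622]
 [  0.           0.           1.        ]] -0.037777498705891484
top [[-0.02996525 -0.99806502  0.05448203  0.59758764]
 [-0.99945258  0.03068242  0.01237481 -0.0095833 ]
 [-0.01402251 -0.05408139 -0.99843807  0.99634305]
 [ 0.          0.          0.          1.        ]] [[361.09688246   0.         248.32861777]
 [  0.         361.09688246 195.07045908]
 [  0.           0.           1.        ]] -0.036214977100096184
[ 0.1375022  -0.60902122  0.22966063] [[ 9.75497548e-01  2.20010301e-01 -3.69972168e-05]
 [ 2.20009941e-01 -9.75495620e-01  1.98035878e-03]
 [ 3.99608709e-04 -1.93997489e-03 -9.99998038e-01]] 0.1
```

View pics/top0.png

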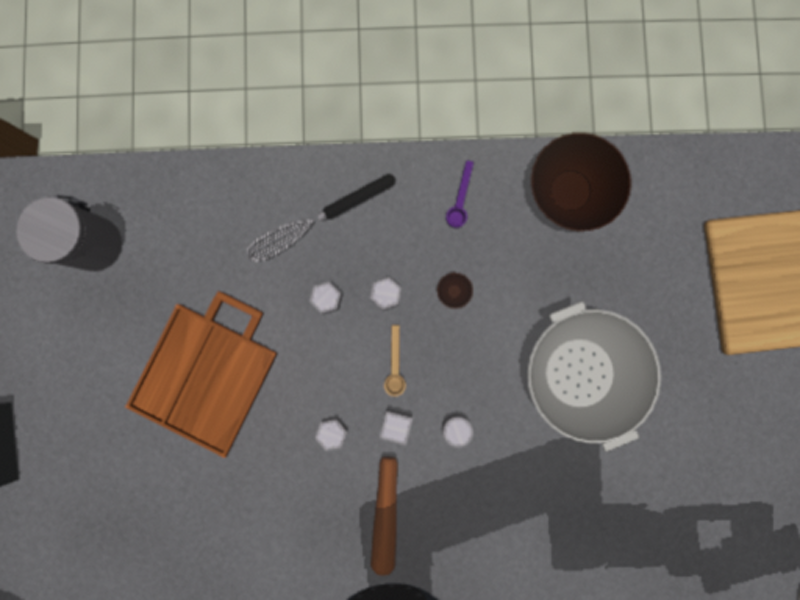

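View pics/scene0.png

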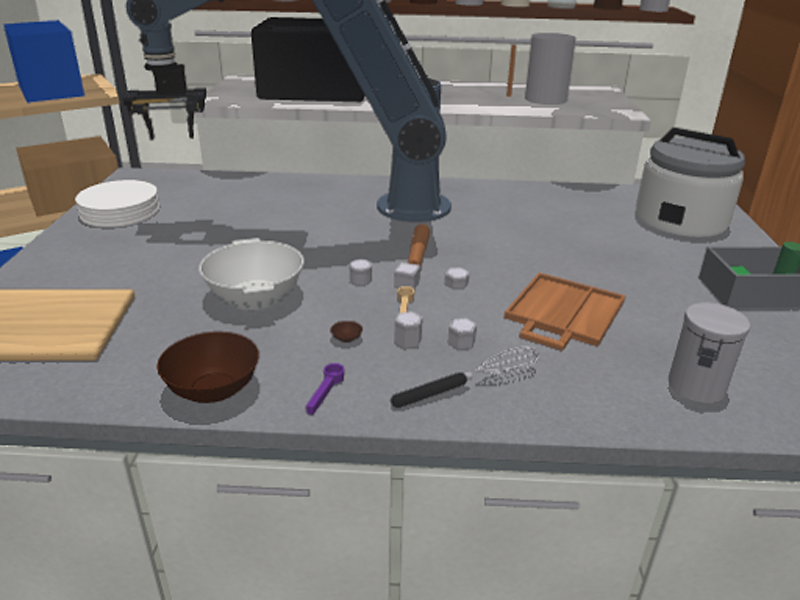

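Top view (800x600): the hex tins are at (325,297), (386,293) and (331,434). The square look-alike is at (397,428) and the round one at (458,431). The wooden scoop is at (395,360) and its purple look-alike at (458,195). The tray is at (203,380), with its loop at the top (238,312). In the scene view the tall tin looks to be at (408,330), the mid at (462,333) and the low at (457,277).

```bash
cat >> h.py <<'E'
def hexfit(c,uv0,h,rad=16):
    """tin's top-face centre & flat angle: bright region near uv0; union of top + sides -> hull"""
    g=cv2.cvtColor(c["color"],cv2.COLOR_RGB2GRAY); S=8
    x,y=[int(round(v)) for v in uv0]
    p=cv2.resize(g[y-rad:y+rad,x-rad:x+rad],None,fx=S,fy=S,interpolation=cv2.INTER_CUBIC)
    t,m=cv2.threshold(p,0,255,cv2.THRESH_OTSU)
    n,lab,st,ce=cv2.connectedComponentsWithStats(m)
    k=lab[rad*S,rad*S]; cs,_=cv2.findContours((lab==k).astype(np.uint8),cv2.RETR_EXTERNAL,cv2.CHAIN_APPROX_NONE)
    q=max(cs,key=cv2.contourArea).reshape(-1,2)
    uv=(q+.5)/S-.5+[x-rad,y-rad]
    return uv,t
def shape(P,n):
    """centroid, n-fold flat direction (deg), area of xy polygon"""
    P=P[:,:2].astype(np.float32)*1000; M=cv2.moments(P.reshape(-1,1,2)); ce=np.array([M["m10"],M["m01"]])/M["m00"]
    q=P-ce; a=np.arctan2(q[:,1],q[:,0]); r=np.hypot(*q.T); i=np.argsort(a); 
    w=np.gradient(np.unwrap(a[i])); f=(r[i]*np.exp(-1j*n*a[i])*w).sum()
    corner=-np.angle(f)/n  # maxima of r
    return ce,(np.degrees(corner)+180/n)%(360/n),M["m00"]
E
cat > m.py <<'E'
from h import *
import pickle
d=pickle.load(open("d0.pkl","rb")); c=d["top"]; s=d["scene"]; f=512/800
print("nadir",pt2px(c,[.5976,-.0096,0])/f)
for nm,uv,h,uvs in [("A386",(386,293),50,(408,317)),("B325",(325,297),38,(462,325)),("C331",(331,434),26,(457,271)),("round",(458,431),38,0),("sq",(397,428),38,0)]:
    q,t=hexfit(c,(uv[0]*f,uv[1]*f),h)
    P=px2pt(c,q,h/1000.); ce,a,A=shape(P,4 if nm=="sq" else 6)
    print(nm,ce.round(1),a.round(1),"area",round(A),t,"scene px of top",(pt2px(s,[ce[0]/1000,ce[1]/1000,h/1000])[0]/f).round(0), "bottom",(pt2px(s,[ce[0]/1000,ce[1]/1000,0])[0]/f).round(0))
# tray
hsv=cv2.cvtColor(c["color"],cv2.COLOR_RGB2HSV)
m=((hsv[...,1]>90)&(hsv[...,0]<22)).astype(np.uint8)*255
m[:,:75]=0; m[:170,:]=0
n,lab,st,ce=cv2.connectedComponentsWithStats(m)
for k in range(1,n):
    if st[k,4]>60: print(k,st[k],ce[k]/f)
k=lab[int(400*f),int(190*f)]
tm=(lab==k).astype(np.uint8)
tb=cv2.morphologyEx(cv2.resize(tm*255,None,fx=4,fy=4),cv2.MORPH_OPEN,np.ones((61,61)))
cs,_=cv2.findContours(tm,cv2.RETR_EXTERNAL,cv2.CHAIN_APPROX_NONE)
print("approx",(cv2.approxPolyDP(max(cs,key=cv2.contourArea),3,True).reshape(-1,2)/f).round(0).tolist())
x0,x1,y0,y1=75,290,170,310
save(cv2.resize(c["color"][y0:y1,x0:x1],None,fx=3.7,fy=3.7,interpolation=cv2.INTER_CUBIC),"crop1.png")
E
python3 m.py
```

```text
nadir [[395.94589017 335.34803364]]
A386 [670.2   6.4] 17.6 area 1698 138.0 scene px of top [409. 318.] bottom [408. 340.]
B325 [667.2 110.9] 13.9 area 1668 137.0 scene px of top [463. 325.] bottom [462. 341.]
C331 [431.5 108.3] 9.3 area 1703 138.0 scene px of top [458. 272.] bottom [457. 283.]
round [ 432.6 -108.2] 5.6 area 1695 137.0 scene px of top [361. 264.] bottom [361. 279.]
sq [442.2  -3.8] 73.5 area 1852 137.0 scene px of top [407. 268.] bottom [407. 283.]
1 [ 455  170   57   57 2916] [756.76922582 306.44879544]
2 [281 176  19  18 198] [453.60637626 288.73106061]
5 [  80  187   97  106 5724] [202.54302061 375.89890155]
6 [246 208  13  45 259] [394.30501931 367.12717181]
7 [238 293  16  75 940] [384.73071809 518.92287234]
approx [[217.0, 292.0], [203.0, 316.0], [175.0, 305.0], [125.0, 406.0], [225.0, 456.0], [275.0, 353.0], [250.0, 339.0], [261.0, 312.0]]
```

View pics/crop1.png

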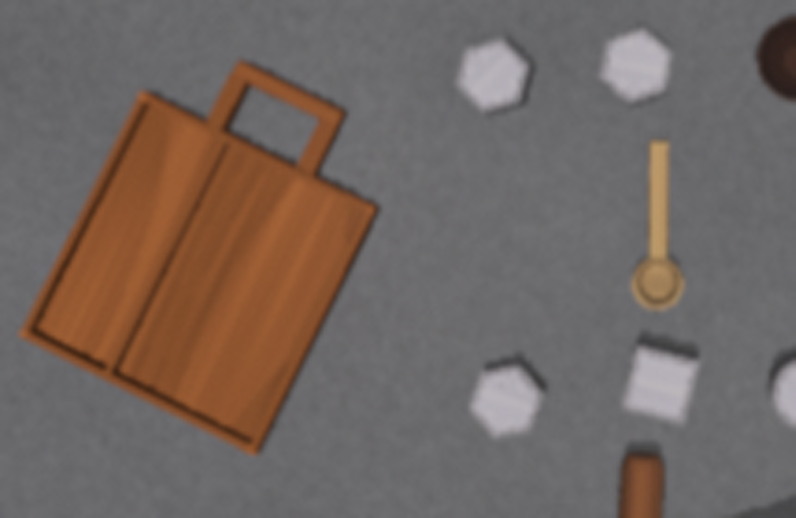

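The crop shows the tray with its narrow bay at the left and the loop at the upper right. The hex tins are at (494,75), (636,65) and (506,398), and the square at (660,383) is excluded. The pale wooden scoop has its bowl at (658,283). Next I'll refine the tray and scoop.

```bash
cat > t.py <<'E'
from h import *
import pickle
from scipy.ndimage import map_coordinates
d=pickle.load(open("d0.pkl","rb")); c=d["top"]; f=512/800
lab=cv2.cvtColor(c["color"],cv2.COLOR_RGB2LAB).astype(float); bch=lab[...,2]+lab[...,1]
cor=np.array([[175,305],[125,406],[225,456],[275,353]])*f # TL BL BR TR
def edge(p,q,z,spans):
    u=(q-p)/np.linalg.norm(q-p); L=np.linalg.norm(q-p); n=np.array([u[1],-u[0]])
    mid=cor.mean(0); n=n if n@(p-mid)>0 else -n
    pts=[]
    for s in np.concatenate([np.arange(a*L,b*L,.7) for a,b in spans]):
        t=np.arange(-5,5,.1); q2=p+u*s+t[:,None]*n
        v=map_coordinates(bch,[q2[:,1],q2[:,0]],order=1)
        hi,lo=v[:15].mean(),v[-15:].mean(); 
        k=np.where(v<(hi+lo)/2)[0]
        if len(k): pts.append(q2[k[0]])
    W=px2pt(c,pts,z)[:,:2]*1000
    return cv2.fitLine(W.astype(np.float32),cv2.DIST_HUBER,0,.01,.01).ravel()
TL,BL,BR,TR=cor
E=dict(left=edge(TL,BL,.016,[(.1,.9)]),bot=edge(BL,BR,.016,[(.1,.9)]),right=edge(BR,TR,0,[(.1,.9)]),top=edge(TL,TR,0,[(.05,.18),(.82,.95)]))
for k,e in E.items(): print(k,"angle",np.degrees(np.arctan2(e[1],e[0]))%180,e[2:])
def angs(k): return np.degrees(np.arctan2(E[k][1],E[k][0]))%180
a=np.mean([angs("left"),angs("right"),(angs("bot")+90)%180]); 
if abs(a-150)>60: pass
th=np.radians(a); X=np.array([np.cos(th),np.sin(th)]); 
if X[0]<0: X=-X
Y=np.array([-X[1],X[0]])
pr=lambda k,v:E[k][2:]@v
print("len x",pr("top",X)-pr("bot",X),"y",pr("left",Y)-pr("right",Y))
C=X*(pr("top",X)+pr("bot",X))/2+Y*(pr("left",Y)+pr("right",Y))/2
yaw=np.degrees(np.arctan2(X[1],X[0])); print("tray",C,yaw)
for x in(48,0,-48): print("slot",x,C+X*x-34.5*Y)
print("narrow",C+60.5*Y)
# scoop
hsv=cv2.cvtColor(c["color"],cv2.COLOR_RGB2HSV); m=((hsv[...,1]>60)&(hsv[...,0]<25)).astype(np.uint8)
m=m[200:256,235:270]; S=8; b=bch[200:256,235:270]
B=cv2.resize(b,None,fx=S,fy=S,interpolation=cv2.INTER_CUBIC); t=(np.median(b)+np.percentile(b,97))/2
M=(B>t).astype(np.uint8); cs,_=cv2.findContours(M,cv2.RETR_EXTERNAL,cv2.CHAIN_APPROX_NONE); q=max(cs,key=cv2.contourArea).reshape(-1,2)
P=px2pt(c,(q+.5)/S-.5+[235,200],.018)[:,:2]*1000
xs=P[:,0]; print("scoop x range",xs.min(),xs.max())
H=[(x,P[abs(xs-x)<3,1].min(),P[abs(xs-x)<3,1].max()) for x in np.linspace(xs.min()+3,xs.max()-3,11)]
print(np.round(H,1))
E
python3 t.py
```

```text
left angle 152.19852 [580.42993 419.87344]
bot angle 62.45142 [437.67014 375.15137]
right angle 152.32819 [482.47415 251.03456]
top angle 62.13556 [599.55084 252.1907 ]
len x 200.47015 y 195.01907
tray [530.34    336.03717] -27.673967
slot 48 [556.82587 283.1907 ]
slot 0 [514.31683 305.4838 ]
slot -48 [471.80783 327.7769 ]
narrow [558.4386  389.61627]
scoop x range 494.2953043077113 616.8577557565695
[[ 4.973e+02 -1.710e+01  9.800e+00]
 [ 5.090e+02 -2.260e+01  1.490e+01]
 [ 5.206e+02 -2.140e+01  1.330e+01]
 [ 5.323e+02 -1.300e+01  4.500e+00]
 [ 5.439e+02 -1.220e+01  1.500e+00]
 [ 5.556e+02 -1.280e+01  1.100e+00]
 [ 5.672e+02 -1.320e+01  8.000e-01]
 [ 5.789e+02 -1.360e+01  4.000e-01]
 [ 5.905e+02 -1.390e+01 -2.000e-01]
 [ 6.022e+02 -1.430e+01 -9.000e-01]
 [ 6.139e+02 -1.490e+01 -1.000e+00]]
```

Before the first reach, these are the candidates (top view):
- **Hex tins:** tall (386,293), mid (325,297), low (331,434).
- **Look-alike tins:** square (397,428) and round (458,431), both left alone.
- **Scoops:** wooden at (395,360), chosen; purple at (458,195), left alone.

The scene reprojections agree with the heights, and the tray size matches. I'll start with the low tin.

Call:
{"op": "step_arm", "data": {"targets": [[1,1,1,0,0.481],[1,1,1,0,0.481],[1,1,1,0,0.481],[1,1,1,0,0.481],[1,1,1,0,0.481],[1,1,1,0,0.481],[1,1,1,0,0.481],[1,1,1,0,0.481],[1,1,1,0,0.481],[1,1,1,0,0.481],[1,1,1,0,0.481],[1,1,1,0,0.481]]}}

```text
time_s: 1.3
position: [0.3874, -0.3595, 0.2303]
tcp_rot: [[-0.159, 0.987, -0.0], [0.987, 0.159, 0.001], [0.001, -0.0, -1.0]]
force: [0.1, -0.0, 0.6]
opening: 1.004
grasp_force: 0.0
```

Call:
{"op": "step_arm", "data": {"targets": [[1,0.25,1,0,0],[1,0.25,1,0,0],[1,0.25,1,0,0],[1,0.25,1,0,0],[1,0.25,1,0,0],[1,0.25,1,0,0],[1,0.25,1,0,0]]}}

```text
time_s: 2.0
position: [0.4501, -0.1085, 0.2306]
tcp_rot: [[-0.163, 0.987, -0.0], [0.987, 0.163, -0.0], [-0.0, -0.0, -1.0]]
force: [0.9, -1.0, 0.8]
opening: 0.999
grasp_force: 0.0
```

Call:
{"op": "step_arm", "data": {"targets": [[1,-0.074,0.868,0,0],[1,-0.074,0.868,0,0],[1,-0.074,0.868,0,0],[1,-0.074,0.868,0,0],[1,-0.074,0.868,-0.2,0],[1,-0.074,0.868,-0.4,0],[1,-0.074,0.868,-0.6,0],[1,-0.074,0.868,-0.7,0],[1,-0.074,0.868,-0.7,0]]}}

```text
time_s: 2.9
position: [0.4301, 0.1056, 0.0523]
tcp_rot: [[-0.158, 0.987, -0.008], [0.987, 0.158, -0.0], [0.001, -0.008, -1.0]]
force: [-1.4, -0.2, -0.1]
opening: 0.999
grasp_force: 0.0
```

```bash
python3 - <<'E'
from h import *
c=capture("top"); f=512/800
s=capture("scene")
x,y=int(331*f),int(434*f)
A=c["color"][y-40:y+40,x-50:x+50]; u,v=[int(w*f) for w in (457,277)]
B=s["color"][v-40:v+40,u-50:u+50]
save(cv2.resize(np.hstack([A,B]),None,fx=4,fy=4,interpolation=cv2.INTER_CUBIC),"g1.png"); print(read_state()["position"])
E
```

```text
[0.43235414 0.10603049 0.05545406]
```

View pics/g1.png

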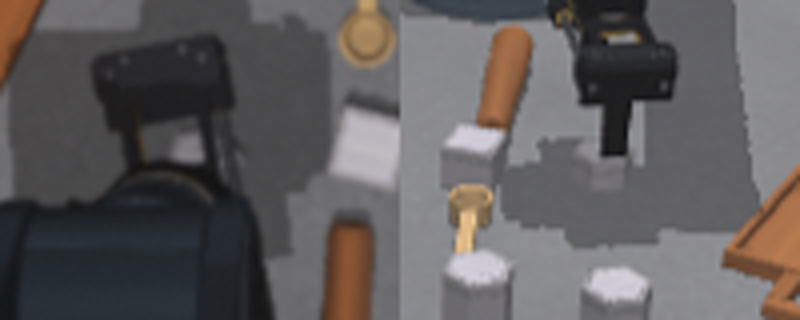

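In the crop, the jaws straddle the low tin: tin at (605,165) in the scene half, finger at (615,130). Descending now.

Call:
{"op": "step_arm", "data": {"targets": [[1,0,0.004,-0.07,0],[1,0,0.004,-0.146,0],[1,0,0.004,-0.146,0],[1,0,0.004,-0.146,0]]}}

```text
time_s: 3.4
position: [0.4328, 0.1079, 0.0205]
tcp_rot: [[-0.16, 0.987, 0.003], [0.987, 0.16, -0.0], [-0.001, 0.003, -1.0]]
force: [0.2, -0.5, 0.2]
opening: 0.998
grasp_force: 0.0
```

Call:
{"op": "step_arm", "data": {"targets": [[-1,0,0,0,0],[-1,0,0,0,0],[-1,0,0,0,0],[-1,0,0,0,0],[-1,0,0,0,0],[-1,0,0,0,0],[-1,0,0,0,0],[-1,0,0,0,0]]}}

```text
time_s: 4.2
position: [0.4316, 0.1084, 0.0191]
tcp_rot: [[-0.161, 0.987, 0.0], [0.987, 0.161, 0.0], [-0.0, 0.0, -1.0]]
force: [1.1, 1.0, 1.2]
opening: 0.548
grasp_force: 30.0
```

Call:
{"op": "step_arm", "data": {"targets": [[-1,0,0,0.12,0],[-1,0,0,0.24,0],[-1,0.2,0.28,0.24,0.05],[-1,0.4,0.56,0.24,0.1],[-1,0.501,0.699,0.24,0.128],[-1,0.501,0.699,0.24,0.128],[-1,0.501,0.699,0.24,0.128],[-1,0.501,0.699,0.24,0.128],[-1,0.501,0.699,0.12,0.128],[-1,0.501,0.699,0.06,0.128],[-1,0.501,0.699,0.06,0.128],[-1,0.501,0.699,0.06,0.128]]}}

```text
time_s: 5.4
position: [0.5559, 0.2821, 0.0336]
tcp_rot: [[-0.534, 0.845, -0.002], [0.845, 0.534, -0.001], [0.001, -0.002, -1.0]]
force: [1.4, -0.1, -1.1]
opening: 0.548
grasp_force: 30.0
```

Call:
{"op": "step_arm", "data": {"targets": [[-1,0,0,-0.02,0],[-1,0,0,-0.034,0],[-1,0,0,-0.036,0],[-1,0,0,-0.036,0],[-1,0,0,-0.036,0]]}}

```text
time_s: 5.9
position: [0.5569, 0.2832, 0.0253]
tcp_rot: [[-0.535, 0.845, 0.0], [0.845, 0.535, 0.0], [-0.0, 0.0, -1.0]]
force: [1.0, -0.3, -1.1]
opening: 0.551
grasp_force: 30.0
```

Call:
{"op": "step_arm", "data": {"targets": [[0.4,0,0,0,0],[0.4,0,0,0,0],[0.4,0,0,0,0],[0.4,0,0,0,0],[0.4,0,0,0.2,0],[0.4,0,0,0.4,0],[0.4,0,0,0.4,0],[0.4,0,0,0.4,0]]}}

```text
time_s: 6.7
position: [0.5576, 0.2834, 0.1267]
tcp_rot: [[-0.535, 0.845, 0.003], [0.845, 0.535, 0.001], [-0.001, 0.003, -1.0]]
force: [-0.5, -1.4, -0.4]
opening: 0.698
grasp_force: 0.0
```

Call:
{"op": "step_arm", "data": {"targets": [[1,0.15,-0.23,0,-0.03],[1,0.3,-0.46,0,-0.06],[1,0.44,-0.69,0,-0.102],[1,0.44,-0.69,0,-0.102],[1,0.44,-0.69,0,-0.102],[1,0.44,-0.69,0,-0.102],[1,0.44,-0.69,-0.1,-0.102],[1,0.44,-0.69,-0.2,-0.102],[1,0.44,-0.69,-0.22,-0.102],[1,0.44,-0.69,-0.22,-0.102],[1,0.44,-0.69,-0.22,-0.102]]}}

```text
time_s: 7.8
position: [0.6668, 0.1116, 0.0706]
tcp_rot: [[-0.243, 0.97, 0.001], [0.97, 0.243, 0.0], [0.0, 0.001, -1.0]]
force: [0.7, 0.3, -0.2]
opening: 1.002
grasp_force: 0.0
```

```bash
cat >> h.py <<'E'
TC=np.array([530.3,336.0]); TY=-27.67; _t=np.radians(TY); TX=np.array([np.cos(_t),np.sin(_t)]); TYv=np.array([-TX[1],TX[0]])
def tin_in_tray(c,xy,h):
    uv=pt2px(c,[xy[0]/1000,xy[1]/1000,h/1000])[0]
    q,t=hexfit(c,uv,h); ce,a,A=shape(px2pt(c,q,h/1000),6)
    r=ce-TC; print("world",ce.round(1),"flat",a.round(1),"area",round(A),"bay x,y",(r@TX).round(1),(r@TYv+34.5).round(1),"yaw err",((a-TY+30)%60-30).round(1))
E
python3 - <<'E'
from h import *
c=capture("top"); save(cv2.resize(c["color"],(800,600)),"top1.png"); tin_in_tray(c,(557,283),32)
E
```

```text
world [563.4 262.8] flat 42.5 area 1348 bay x,y 63.3 -14.9 yaw err 10.2
```

View pics/top1.png

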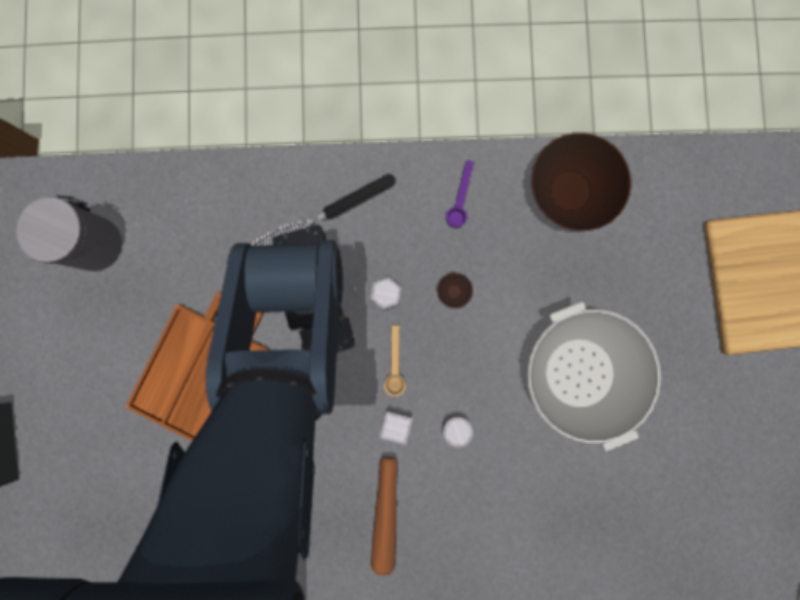

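The arm hides the tray at (265,345), so I'll grasp mid first and look afterwards from the side.

Call:
{"op": "step_arm", "data": {"targets": [[1,0,-0.002,-0.1,0],[1,0,-0.002,-0.186,0],[1,0,-0.002,-0.186,0],[1,0,-0.002,-0.186,0],[1,0,-0.002,-0.186,0],[-1,0,-0.002,-0.186,0],[-1,0,-0.002,-0.186,0],[-1,0,-0.002,-0.186,0],[-1,0,-0.002,-0.186,0],[-1,0,-0.002,-0.186,0],[-1,0,-0.002,-0.186,0],[-1,0,-0.002,-0.186,0],[-1,0,-0.002,-0.186,0]]}}

```text
time_s: 9.15
position: [0.6668, 0.1101, 0.0235]
tcp_rot: [[-0.241, 0.97, 0.0], [0.97, 0.241, 0.0], [0.0, 0.0, -1.0]]
force: [-0.4, -0.2, 0.2]
opening: 0.55
grasp_force: 30.0
```

Call:
{"op": "step_arm", "data": {"targets": [[-1,0,0,0.25,0],[-1,0,0,0.5,0],[-1,0,-0.2,0.5,0],[-1,0,-0.4,0.5,0],[-1,0,-0.6,0.5,0],[-1,0,-0.8,0.5,0],[-1,0,-0.8,0.5,0],[-1,0,-0.8,0.5,0]]}}

```text
time_s: 9.95
position: [0.6664, -0.0919, 0.1482]
tcp_rot: [[-0.238, 0.971, -0.001], [0.971, 0.238, 0.0], [0.001, -0.0, -1.0]]
force: [0.7, 0.4, -0.8]
opening: 0.553
grasp_force: 30.0
```

```bash
python3 - <<'E'
from h import *
c=capture("top"); save(cv2.resize(c["color"][170:310,40:240],None,fx=4,fy=4,interpolation=cv2.INTER_CUBIC),"top2.png"); tin_in_tray(c,(557,283),32)
s=read_state(); print(s["position"],s["opening"])
E
```

```text
world [556.4 283.1] flat 32.0 area 1749 bay x,y 47.6 -0.2 yaw err -0.3
[ 0.66620868 -0.09007047  0.14806122] 0.5470582970942567
```

View pics/top2.png

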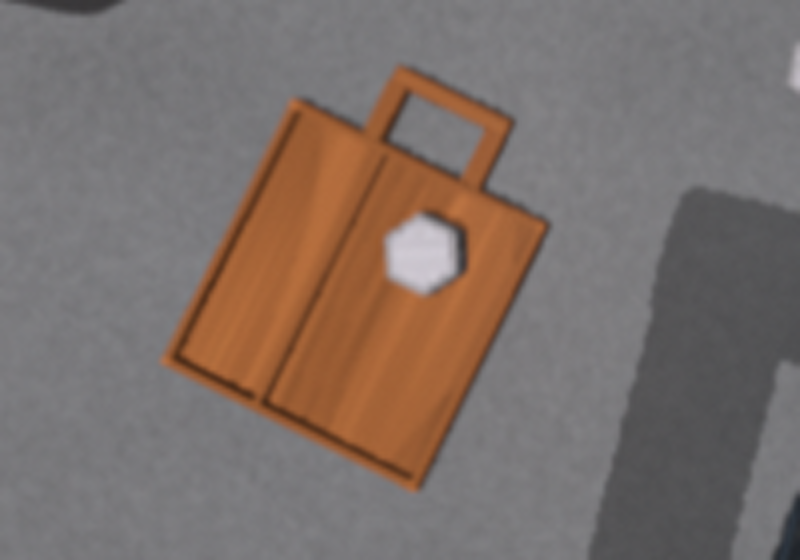

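The low tin at (425,255) in the crop sits within 0.5 mm and 0.3° of its slot. Next I'll bring the mid tin in 3 mm short and then slide it to contact.

Call:
{"op": "step_arm", "data": {"targets": [[-1,-0.1,0.2,0,0.04],[-1,-0.2,0.4,0,0.08],[-1,-0.25,0.6,0,0.102],[-1,-0.3,0.8,0,0.102],[-1,-0.3,1,0,0.102],[-1,-0.3,1,0,0.102]]}}

```text
time_s: 10.6
position: [0.5891, 0.1671, 0.1485]
tcp_rot: [[-0.541, 0.841, -0.001], [0.841, 0.541, 0.002], [0.002, -0.0, -1.0]]
force: [0.1, -0.0, -1.5]
opening: 0.549
grasp_force: 30.0
```

Call:
{"op": "step_arm", "data": {"targets": [[-1,-0.16,0.3,0,0],[-1,-0.32,0.588,0,0],[-1,-0.32,0.588,0,0],[-1,-0.32,0.588,0,0],[-1,-0.32,0.588,-0.15,0],[-1,-0.32,0.588,-0.3,0],[-1,-0.32,0.588,-0.4,0],[-1,-0.32,0.588,-0.4,0],[-1,-0.32,0.588,-0.4,0]]}}

```text
time_s: 11.5
position: [0.5118, 0.3073, 0.0485]
tcp_rot: [[-0.535, 0.845, -0.0], [0.845, 0.535, -0.0], [-0.0, -0.001, -1.0]]
force: [-0.0, 0.3, -0.6]
opening: 0.556
grasp_force: 30.0
```

Call:
{"op": "step_arm", "data": {"targets": [[-1,-0.002,-0.002,-0.05,0],[-1,-0.002,-0.002,-0.074,0],[-1,-0.002,-0.002,-0.074,0],[-1,-0.002,-0.002,-0.074,0],[-1,0.003,-0.005,-0.074,0],[-1,0.008,-0.007,-0.074,0],[-1,0.0116,-0.0096,-0.075,0],[-1,0.0116,-0.0096,-0.075,0],[-1,0.0116,-0.0096,-0.075,0]]}}

```text
time_s: 12.4
position: [0.5147, 0.3046, 0.0298]
tcp_rot: [[-0.535, 0.845, 0.0], [0.845, 0.535, 0.0], [-0.0, 0.0, -1.0]]
force: [-0.0, -0.0, -1.1]
opening: 0.545
grasp_force: 30.0
```

Call:
{"op": "step_arm", "data": {"targets": [[0.35,0,0,0,0],[0.35,0,0,0,0],[0.35,0,0,0,0],[0.35,0,0,0,0],[0.35,0,0,0.2,0],[0.35,0,0,0.4,0],[0.35,0,0,0.4,0]]}}

```text
time_s: 13.1
position: [0.5193, 0.3066, 0.1361]
tcp_rot: [[-0.535, 0.845, 0.013], [0.845, 0.535, 0.005], [-0.003, 0.013, -1.0]]
force: [1.4, 0.4, 0.4]
opening: 0.674
grasp_force: 0.0
```

Call:
{"op": "step_arm", "data": {"targets": [[1,0.11,-0.2,0,-0.04],[1,0.22,-0.4,0,-0.082],[1,0.33,-0.6,0,-0.082],[1,0.45,-0.8,0,-0.082],[1,0.45,-0.8,0,-0.082],[1,0.45,-0.8,0,-0.082]]}}

```text
time_s: 13.7
position: [0.6299, 0.1003, 0.1295]
tcp_rot: [[-0.297, 0.955, 0.003], [0.955, 0.297, -0.001], [-0.002, 0.002, -1.0]]
force: [-0.2, -0.1, -1.0]
opening: 0.993
grasp_force: 0.0
```

Call:
{"op": "step_arm", "data": {"targets": [[1,0.09,-0.2,0,0],[1,0.172,-0.393,0,0],[1,0.172,-0.393,0,0],[1,0.172,-0.393,-0.1,0],[1,0.172,-0.393,-0.15,0],[1,0.172,-0.393,-0.15,0],[1,0.172,-0.393,-0.15,0]]}}

```text
time_s: 14.4
position: [0.6695, 0.0077, 0.0919]
tcp_rot: [[-0.303, 0.953, -0.002], [0.953, 0.303, 0.0], [0.001, -0.001, -1.0]]
force: [0.1, -0.1, 0.3]
opening: 0.997
grasp_force: 0.0
```

```bash
python3 - <<'E'
from h import *
c=capture("top"); save(cv2.resize(c["color"][170:310,40:240],None,fx=4,fy=4,interpolation=cv2.INTER_CUBIC),"top3.png")
s=read_state(); print(s["position"],s["tcp_rot"][:,1])
tin_in_tray(c,(557,283),32);tin_in_tray(c,(514.5,305),44)
E
```

```text
[0.67013532 0.00750803 0.09262152] [9.52966727e-01 3.03074878e-01 1.87272624e-04]
world [557.  282.7] flat 32.7 area 1711 bay x,y 48.4 -0.3 yaw err 0.3
world [512.7 304.7] flat 32.4 area 1728 bay x,y -1.0 -1.4 yaw err 0.0
```

View pics/top3.png

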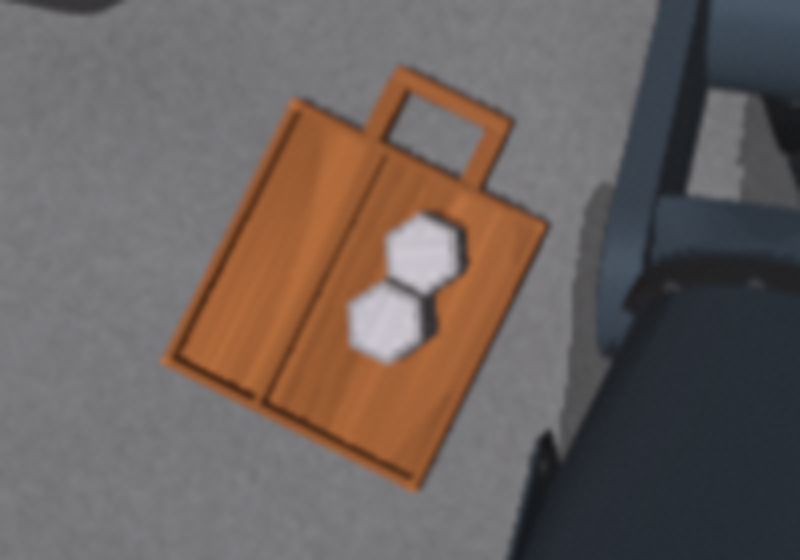

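The low and mid tins stand aligned at (425,250) and (388,322), with a gap of about 1 mm that pushing the tall tin in will close. Now I'll grasp the tall one.

Call:
{"op": "step_arm", "data": {"targets": [[1,0,-0.004,-0.12,0],[1,0,-0.004,-0.25,0],[1,0,-0.004,-0.25,0],[1,0,-0.004,-0.25,0],[1,0,-0.004,-0.25,0],[-1,0,-0.004,-0.25,0],[-1,0,-0.004,-0.25,0],[-1,0,-0.004,-0.25,0],[-1,0,-0.004,-0.25,0],[-1,0,-0.004,-0.25,0],[-1,0,-0.004,-0.25,0],[-1,0,-0.004,-0.25,0],[-1,0,-0.004,-0.25,0]]}}

```text
time_s: 15.75
position: [0.6703, 0.0054, 0.0298]
tcp_rot: [[-0.302, 0.953, 0.0], [0.953, 0.302, -0.0], [-0.0, 0.0, -1.0]]
force: [-0.5, -0.1, -0.5]
opening: 0.548
grasp_force: 30.0
```

Call:
{"op": "step_arm", "data": {"targets": [[-1,0,0,0.2,0],[-1,0,0,0.4,0],[-1,-0.1,0.2,0.4,0.04],[-1,-0.2,0.4,0.4,0.082],[-1,-0.3,0.6,0.4,0.082],[-1,-0.4,0.8,0.4,0.082],[-1,-0.4,0.8,0.4,0.082],[-1,-0.4,0.8,0.4,0.082]]}}

```text
time_s: 16.55
position: [0.5671, 0.2087, 0.1294]
tcp_rot: [[-0.539, 0.842, -0.003], [0.842, 0.539, 0.0], [0.002, -0.002, -1.0]]
force: [0.1, -0.6, -1.9]
opening: 0.545
grasp_force: 30.0
```

Call:
{"op": "step_arm", "data": {"targets": [[-1,-0.14,0.16,0,0],[-1,-0.28,0.33,0,0],[-1,-0.409,0.492,0,0],[-1,-0.409,0.492,0,0],[-1,-0.409,0.492,0,0],[-1,-0.409,0.492,-0.15,0],[-1,-0.409,0.492,-0.3,0],[-1,-0.409,0.492,-0.32,0],[-1,-0.409,0.492,-0.32,0],[-1,-0.409,0.492,-0.32,0]]}}

```text
time_s: 17.55
position: [0.4699, 0.3281, 0.051]
tcp_rot: [[-0.533, 0.846, 0.002], [0.846, 0.533, 0.001], [-0.001, 0.003, -1.0]]
force: [-0.5, 0.1, -0.2]
opening: 0.546
grasp_force: 30.0
```

Call:
{"op": "step_arm", "data": {"targets": [[-1,0,0,-0.03,0],[-1,0,0,-0.054,0],[-1,0,0,-0.055,0],[-1,0,0,-0.055,0],[-1,0.005,-0.003,-0.055,0],[-1,0.01,-0.0055,-0.055,0],[-1,0.015,-0.008,-0.055,0],[-1,0.0195,-0.0102,-0.055,0],[-1,0.0195,-0.0102,-0.055,0],[-1,0.0195,-0.0102,-0.055,0]]}}

```text
time_s: 18.55
position: [0.4729, 0.3259, 0.0361]
tcp_rot: [[-0.535, 0.845, 0.0], [0.845, 0.535, 0.0], [-0.0, 0.0, -1.0]]
force: [0.6, 0.3, -1.2]
opening: 0.549
grasp_force: 30.0
```

Call:
{"op": "step_arm", "data": {"targets": [[0.35,0,0,-0.003,0],[0.35,0,0,-0.003,0],[0.35,0,0,0,0],[0.35,0,0,0,0],[0.35,0,0,0.2,0],[0.35,0,0,0.4,0],[0.35,0,0,0.4,0],[0.35,0,0,0.4,0]]}}

```text
time_s: 19.35
position: [0.4736, 0.3263, 0.1376]
tcp_rot: [[-0.535, 0.845, 0.003], [0.845, 0.535, 0.001], [-0.001, 0.003, -1.0]]
force: [-0.7, -0.1, -0.6]
opening: 0.675
grasp_force: 0.0
```

Call:
{"op": "step_arm", "data": {"targets": [[0.4,0.05,-0.2,0,0.08],[0.4,0.1,-0.4,0,0.16],[0.4,0.16,-0.6,0,0.24],[0.4,0.2,-0.8,0,0.3085],[0.4,0.2,-1,0,0.3085],[0.4,0.2,-1,0,0.3085],[0.4,0.2,-1,0,0.3085],[0.4,0.2,-1,0,0.3085]]}}

```text
time_s: 20.15
position: [0.5216, 0.0748, 0.1345]
tcp_rot: [[-0.999, 0.04, -0.004], [0.04, 0.999, 0.0], [0.004, 0.0, -1.0]]
force: [0.2, -0.1, 0.7]
opening: 0.702
grasp_force: 0.0
```

Call:
{"op": "step_arm", "data": {"targets": [[0.2,0.06,-0.16,0,0],[0.2,0.12,-0.326,0,0],[0.2,0.12,-0.326,-0.1,0],[0.2,0.12,-0.326,-0.25,0],[0.2,0.12,-0.326,-0.32,0],[0.2,0.12,-0.326,-0.32,0],[0.2,0.12,-0.326,-0.32,0],[0.2,0.12,-0.326,-0.32,0]]}}

```text
time_s: 20.95
position: [0.5534, -0.0052, 0.0568]
tcp_rot: [[-0.999, 0.037, 0.001], [0.037, 0.999, -0.0], [-0.002, -0.0, -1.0]]
force: [0.4, -0.7, 1.3]
opening: 0.6
grasp_force: 0.0
```

```bash
python3 - <<'E'
from h import *
c=capture("top"); s=capture("scene")
f=.64; v,u=int(285*f),int(470*f)
A=c["color"][170:310,40:240]; B=s["color"][v-50:v+50,u-100:u+100]
save(cv2.resize(np.vstack([A,B]),None,fx=2.5*1,fy=2.5,interpolation=cv2.INTER_CUBIC),"top4.png")
st=read_state(); print(st["position"],st["tcp_rot"][:,1],st["opening"])
tin_in_tray(c,(557,283),32);tin_in_tray(c,(514.5,305),44);tin_in_tray(c,(472,327),56)
E
```

```text
[ 0.55363387 -0.00541663  0.05723472] [ 3.73419281e-02  9.99302462e-01 -4.12310194e-04] 0.5993660269578386
world [557.2 282.6] flat 32.1 area 1698 bay x,y 48.6 -0.3 yaw err -0.2
world [514.3 303.9] flat 32.2 area 1702 bay x,y 0.7 -1.4 yaw err -0.1
world [471.1 326.8] flat 32.3 area 1727 bay x,y -48.1 -1.1 yaw err -0.0
```

View pics/top4.png

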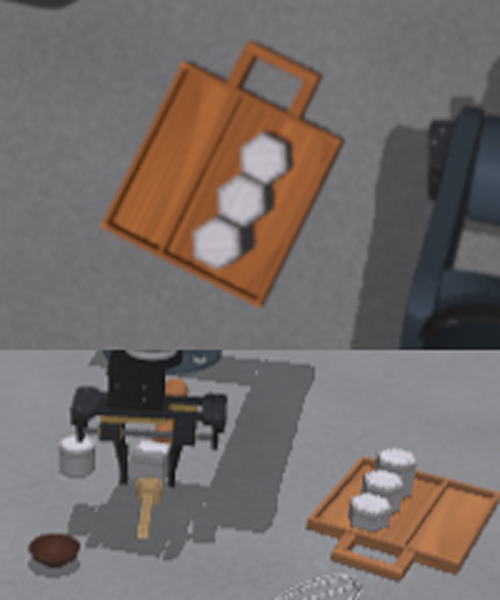

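The row stands in order low-mid-tall from the loop at (265,155), (243,200), (218,243), with spacing of 47.9 and 48.8 mm. In the scene crop the jaws straddle the wooden scoop's handle.

Call:
{"op": "step_arm", "data": {"targets": [[0.2,-0.002,0,-0.1,0],[0.2,-0.002,0,-0.175,0],[0.2,-0.002,0,-0.181,0],[0.2,-0.002,0,-0.181,0],[0.2,-0.002,0,-0.181,0],[-1,-0.002,0,-0.181,0],[-1,-0.002,0,-0.181,0],[-1,-0.002,0,-0.181,0],[-1,-0.002,0,-0.181,0],[-1,-0.002,0,-0.181,0],[-1,-0.002,0,-0.181,0],[-1,-0.002,0,-0.181,0],[-1,-0.002,0,-0.181,0],[-1,-0.002,0,-0.181,0]]}}

```text
time_s: 22.45
position: [0.5523, -0.0056, 0.0108]
tcp_rot: [[-0.999, 0.037, -0.0], [0.037, 0.999, 0.0], [0.0, 0.0, -1.0]]
force: [-0.3, 0.4, 0.2]
opening: 0.16
grasp_force: 30.0
```

Call:
{"op": "step_arm", "data": {"targets": [[-1,0,0,0.2,0],[-1,0,0,0.4,0],[-1,0,0.2,0.4,-0.04],[-1,0,0.4,0.4,-0.08],[-1,0,0.6,0.4,-0.12],[-1,0,0.8,0.4,-0.142],[-1,0,1,0.4,-0.142],[-1,0,1,0.4,-0.142],[-1,0,1,0.4,-0.142]]}}

```text
time_s: 23.35
position: [0.5515, 0.2457, 0.1104]
tcp_rot: [[-0.887, 0.462, -0.001], [0.462, 0.887, -0.001], [0.0, -0.001, -1.0]]
force: [-0.5, -0.2, -0.5]
opening: 0.157
grasp_force: 30.0
```

Call:
{"op": "step_arm", "data": {"targets": [[-1,0.013,0.2,0,0],[-1,0.013,0.4,0,0],[-1,0.013,0.587,0,0],[-1,0.013,0.587,0,0],[-1,0.013,0.587,-0.1,0],[-1,0.013,0.587,-0.24,0],[-1,0.013,0.587,-0.3,0],[-1,0.013,0.587,-0.3,0],[-1,0.013,0.587,-0.3,0],[-1,0.013,0.587,-0.3,0]]}}

```text
time_s: 24.35
position: [0.557, 0.3911, 0.0375]
tcp_rot: [[-0.885, 0.466, 0.003], [0.466, 0.885, 0.001], [-0.002, 0.002, -1.0]]
force: [-0.0, 0.4, -0.7]
opening: 0.157
grasp_force: 30.0
```

Call:
{"op": "step_arm", "data": {"targets": [[-1,0,0,-0.04,0],[-1,0,0,-0.068,0],[-1,0,0,-0.076,0],[-1,0,0,-0.076,0],[-1,0,0,-0.076,0],[-1,0,0,-0.076,0]]}}

```text
time_s: 24.95
position: [0.5552, 0.3911, 0.0168]
tcp_rot: [[-0.885, 0.465, -0.001], [0.465, 0.885, -0.0], [0.0, -0.001, -1.0]]
force: [-1.3, -1.3, 1.9]
opening: 0.156
grasp_force: 30.0
```

Call:
{"op": "step_arm", "data": {"targets": [[-0.4,0,0,0,0],[-0.4,0,0,0,0],[-0.4,0,0,0,0],[-0.4,0,0,0,0],[-0.4,0,0,0.2,0],[-0.4,0,0,0.4,0],[-0.4,0,0,0.4,0],[-1,-0.15,-0.06,0.4,0],[-1,-0.32,-0.12,0.4,0],[-1,-0.484,-0.179,0.4,0],[-1,-0.484,-0.179,0.4,0],[-1,-0.484,-0.179,0.4,0],[-1,-0.484,-0.179,0.25,0],[-1,-0.484,-0.179,0.1,0],[-1,-0.484,-0.179,0.044,0],[-1,-0.484,-0.179,0.044,0],[-1,-0.484,-0.179,0.044,0],[-1,-0.484,-0.179,0.044,0]]}}

```text
time_s: 26.75
position: [0.4358, 0.347, 0.0288]
tcp_rot: [[-0.885, 0.465, 0.002], [0.465, 0.885, 0.001], [-0.001, 0.002, -1.0]]
force: [0.7, -0.6, -0.3]
opening: 0.003
grasp_force: 0.0
```

Call:
{"op": "step_arm", "data": {"targets": [[-1,0,0,0,0],[-1,0.007,-0.0037,0,0],[-1,0.014,-0.0074,0,0],[-1,0.021,-0.011,0,0],[-1,0.028,-0.015,0,0],[-1,0.032,-0.017,0,0],[-1,0.0354,-0.0186,0,0],[-1,0.0354,-0.0186,0,0]]}}

```text
time_s: 27.55
position: [0.4431, 0.3417, 0.0278]
tcp_rot: [[-0.885, 0.465, -0.001], [0.465, 0.885, -0.0], [0.0, -0.001, -1.0]]
force: [-2.2, 0.1, 1.7]
opening: 0.006
grasp_force: 1.0
```

Call:
{"op": "step_arm", "data": {"targets": [[-1,0.014,-0.0074,0,0],[-1,0.014,-0.0074,0,0],[-1,0,0,0.2,0],[-1,0,0,0.4,0],[-1,0,-0.2,0.5,0],[-1,0,-0.4,0.5,0],[-1,0,-0.6,0.5,0],[-1,0,-0.8,0.5,0],[-1,0,-1,0.5,0],[-1,0,-1,0.5,0],[-1,0,-1,0.5,0]]}}

```text
time_s: 28.65
position: [0.4441, 0.0901, 0.1529]
tcp_rot: [[-0.883, 0.469, 0.001], [0.469, 0.883, -0.0], [-0.001, 0.0, -1.0]]
force: [0.1, 0.1, 0.2]
opening: 0.008
grasp_force: 0.0
```

Call:
{"op": "step_arm", "data": {"targets": [[-1,0,-0.2,0,0],[-1,0,-0.4,0,0],[-1,0,-0.6,0,0],[-1,0,-0.8,0,0],[-1,0,-0.8,0,0],[-1,0,-0.8,0,0]]}}

```text
time_s: 29.25
position: [0.444, -0.1082, 0.1527]
tcp_rot: [[-0.885, 0.466, 0.0], [0.466, 0.885, 0.0], [-0.0, 0.0, -1.0]]
force: [-0.2, 0.6, -0.0]
opening: 0.005
grasp_force: 0.0
```

```bash
cat > v.py <<'E'
from h import *
import sys
c=capture("top"); s=capture("scene")
f=.64; v,u=int(310*f),int(550*f)
A=c["color"][175:305,70:210]; B=s["color"][v-65:v+65,u-70:u+70]
save(cv2.resize(np.hstack([A,B]),None,fx=2.85,fy=2.85,interpolation=cv2.INTER_CUBIC),sys.argv[1])
tin_in_tray(c,(557,283),32);tin_in_tray(c,(514.5,305),44);tin_in_tray(c,(472,327),56)
h=cv2.cvtColor(c["color"],cv2.COLOR_RGB2HSV)
m=((h[...,2]>165)&(h[...,1]>60)).astype(np.uint8); m[:,:70]=0;m[:,210:]=0;m[:180]=0;m[305:]=0
n,l,st,ce=cv2.connectedComponentsWithStats(m)
if n>1:
    k=1+np.argmax(st[1:,4]); yy,xx=np.where(l==k); P=px2pt(c,np.c_[xx,yy],.024)[:,:2]*1000-TC
    X,Y=P@TX,P@TYv-60.5; print("scoop px",st[k],"bay x",X.min().round(1),X.max().round(1),"y",Y.min().round(1),Y.max().round(1)); hh=X>-15; print(np.polyfit(X[hh],Y[hh],1))
E
python3 v.py top5.png
```

```text
world [563.1 278.7] flat 31.8 area 1690 bay x,y 55.7 -1.0 yaw err -0.5
world [520.4 300.3] flat 33.0 area 1692 bay x,y 7.8 -1.8 yaw err 0.7
world [477.5 323.2] flat 31.6 area 1713 bay x,y -40.8 -1.3 yaw err -0.7
scoop px [ 92 214  27  42 224] bay x -65.1 58.1 y -16.0 19.8
[-0.0044317  -0.20919505]
```

View pics/top5.png

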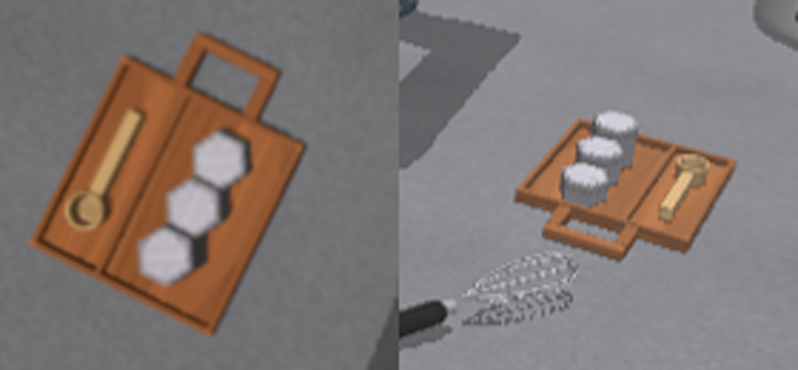

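The row is tight but shifted 7 mm toward the loop. The scoop at (105,170) lies flat with its centre at about -3.5 mm, so it's good. I'll push the row back to centre from the loop end.

Call:
{"op": "step_arm", "data": {"targets": [[-1,0.2,0.18,0,0],[-1,0.35,0.36,0,0],[-1,0.5,0.54,0,0],[-1,0.636,0.7,0,0],[-1,0.636,0.7,0,0],[-1,0.636,0.7,0,0]]}}

```text
time_s: 29.95
position: [0.6047, 0.0735, 0.1528]
tcp_rot: [[-0.889, 0.457, 0.004], [0.457, 0.889, 0.001], [-0.003, 0.003, -1.0]]
force: [-0.1, -0.4, -0.5]
opening: 0.006
grasp_force: 0.0
```

Call:
{"op": "step_arm", "data": {"targets": [[-1,0,0.2,0,0],[-1,0,0.4,0,0],[-1,0,0.6,0,0],[-1,0,0.762,0,0],[-1,0,0.762,0,0],[-1,0,0.762,0,0],[-1,0,0.762,-0.15,0],[-1,0,0.762,-0.3,0],[-1,0,0.762,-0.45,0],[-1,0,0.762,-0.499,0],[-1,0,0.762,-0.499,0],[-1,0,0.762,-0.499,0],[-1,0,0.762,-0.499,0]]}}

```text
time_s: 31.25
position: [0.6034, 0.257, 0.0294]
tcp_rot: [[-0.885, 0.465, 0.002], [0.465, 0.885, 0.0], [-0.002, 0.001, -1.0]]
force: [0.0, -0.2, 1.1]
opening: 0.005
grasp_force: 0.0
```

Call:
{"op": "step_arm", "data": {"targets": [[-1,-0.007,0.0037,0,0],[-1,-0.014,0.0073,0,0],[-1,-0.021,0.011,0,0],[-1,-0.028,0.0147,0,0],[-1,-0.035,0.0183,0,0],[-1,-0.042,0.022,0,0],[-1,-0.046,0.0241,0,0],[-1,-0.0485,0.0254,0,0],[-1,-0.0485,0.0254,0,0],[-1,-0.0485,0.0254,0,0]]}}

```text
time_s: 32.25
position: [0.5905, 0.2637, 0.0282]
tcp_rot: [[-0.885, 0.465, 0.0], [0.465, 0.885, 0.0], [-0.0, 0.0, -1.0]]
force: [1.4, -0.3, 0.0]
opening: 0.005
grasp_force: 0.6
```

Call:
{"op": "step_arm", "data": {"targets": [[-1,0.028,-0.0147,0,0],[-1,0.028,-0.0147,0,0],[-1,0.028,-0.0147,0.2,0],[-1,0.028,-0.0147,0.4,0],[-1,0,-0.2,0.5,0],[-1,0,-0.4,0.5,0],[-1,0,-0.6,0.5,0],[-1,0,-0.8,0.5,0],[-1,0,-1,0.5,0],[-1,0,-1,0.5,0],[-1,0,-1,0.5,0]]}}

```text
time_s: 33.35
position: [0.59, 0.0122, 0.1529]
tcp_rot: [[-0.884, 0.468, -0.001], [0.468, 0.884, 0.001], [0.001, 0.0, -1.0]]
force: [-0.1, 0.5, -0.6]
opening: 0.005
grasp_force: 0.0
```

Call:
{"op": "step_arm", "data": {"targets": [[-1,0,-0.2,0,0],[-1,0,-0.4,0,0],[-1,0,-0.4,0,0],[-1,0,-0.4,0,0]]}}

```text
time_s: 33.75
position: [0.5901, -0.0857, 0.1528]
tcp_rot: [[-0.885, 0.466, -0.001], [0.466, 0.885, 0.001], [0.001, 0.001, -1.0]]
force: [-0.6, 0.5, 0.1]
opening: 0.007
grasp_force: 0.0
```

```bash
python3 v.py top6.png
```

```text
world [559.3 280.6] flat 32.5 area 1721 bay x,y 51.4 -1.1 yaw err 0.2
world [516.4 302.2] flat 32.4 area 1681 bay x,y 3.3 -1.9 yaw err 0.1
world [473.7 325.2] flat 31.6 area 1737 bay x,y -45.1 -1.3 yaw err -0.7
scoop px [ 90 214  29  48 292] bay x -84.4 58.1 y -16.0 19.8
[-0.01805287  0.40480698]
```

View pics/top6.png

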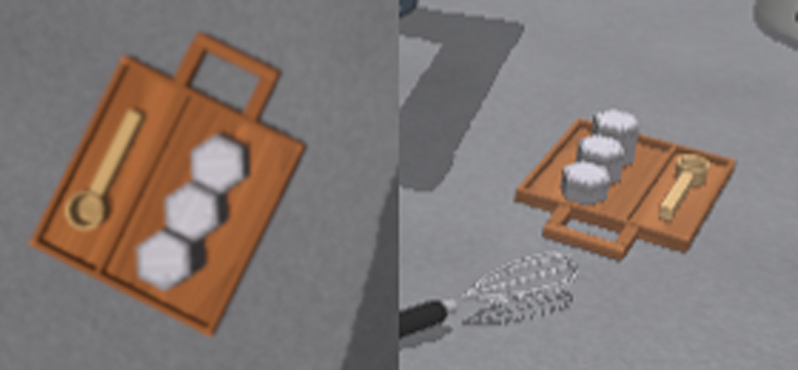

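The row runs (218,163), (192,210), (165,258) in the top crop. It is tight and straight, centred within about 3 mm lengthwise and 2 mm sideways. The scoop lies flat in the narrow bay and the arm is clear, so I'm handing in.

```bash
python3 -c "
from rig import *
print(hand_in())"
```

```text
the job is handed in; nothing more can be done
None
```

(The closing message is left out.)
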